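# Roll-test two printed rollers

## Task

Roll-test the two freshly printed rollers: lay each one across the test ramp, let go and see whether it rolls. The one that rolls must run from the ramp's upper half down into the catch trough by itself (do not hold it down on, push it along or drop it onto the part below the black mid-line) and stay there; the one that stays put has a flat: let it lie on the ramp by itself for a moment, then take it off and put it in the grey reject bin. Leave the caliper, jar and bracket where they are.

Things in the scene. Friction and masses are not known exactly. Their poses are not given: they have to be found in the camera images.
- roller1_mid (a point): white plastic roller, 36 mm in diameter, 56 mm long, about 50 g. This point is on its axis, half-way along; the axis runs along y. One of the two rollers (not said which) is round, its axis 18 mm above what it lies on; the other has a flat 27 mm wide along its whole length, 12 mm from the axis, and starts lying on that flat. From above they look alike. Each starts in a cradle
- roller2_mid (a point): the other white roller: the same words hold as for roller1_mid
- cradle1: black plastic rest in which one roller starts, 46 mm in x by 60 mm in y, floor 6 mm above the table, with four 4 mm high nibs near its corners that leave the roller's middle 34 mm and its ends free; fixed. Origin at the centre of its underside; the roller's axis lies along its y
- cradle2: a second such cradle, with the other roller
- ramp: fixed test ramp: aluminium deck, 148 mm wide in y between rails 8 mm high, falls 8 degrees towards +x from x = -130 mm (58 mm above the table) to 110 mm (24 mm); black mid-line at x = 0; upper half: x < 0. Catch trough at x = 110 to 166 mm, floor at 6 mm, end wall 50 mm high. Origin at table height under the mid-line's middle. A round roller set across (axis along y) rolls down in 1 to 2 s; one on its flat stays put
- bin: grey open reject bin, 130 mm (x) by 150 mm (y), 50 mm high, walls and floor about 4 mm; fixed. Origin at the centre of its underside
- caliper: steel and black caliper lying flat, 190 mm long along x, 12 mm high; bystander. Origin under its middle
- jar: pale jar with a white lid, 60 mm across, 85 mm high; bystander. Origin at the centre of its underside
- bracket: grey printed angle bracket, 60 by 50 mm, 51 mm high; bystander. Origin at the centre of its underside
Things that resemble listed ones, but are neither listed nor needed, are in the scene too. Of the things like the bin, leave any that is green or orange; of the rest the larger one is meant.

How it is judged:
By the outcome, as a careful person would: the job done as asked, in the order asked, and still so for the second after the job is handed in, with the robot touching nothing.
It also fails if it takes over 69 s, if anything falls off the work surface, if the arm or the gripper's body presses on something with over 40 N, if the wrist force passes 120 N, or if a joint passes its speed limit or range.

## Robot

A 7-joint arm with a two-finger parallel gripper is mounted at the origin on the work surface. World frame = base frame: x ahead of the robot, y to its left, z up, the work surface at z = 0. Lengths are in m, angles in rad, forces in N, time in s.
With the tool pointing down it reaches from about 0.425 to 0.925 m from the base axis. Payload 6.8 kg.
Tool frame: the origin (TCP) lies between the finger pads; the fingertips stand r.tip_extent ahead of it and the grasp point (between the pads) lies 5 mm behind it (r.tip_extent is the distance from the TCP to the fingertips, in m); y points along the fingers, x is the direction in which the jaws open and shut, and the axes are right-handed (so a half turn about y gives the same grasp; the last joint's range is limited). The gripper opens to 85 mm and grips with 20 to 120 N. Pads are 22 mm wide; open, the fingers measure 114 mm over their backs; the gripper's body (76 mm by 85 mm) begins 54 mm behind the grasp point. The pads swing forward as they close: fully open they stand 13 mm farther back than shut.
Start: joints at [-1.217, 0.477, 0.022, 1.555, -0.011, 1.109, -0.083], TCP at [0.301, 0.604, 0.245] pointing down, gripper open.
Joint ranges: [-2.96, 2.96], [-0.34, 2.1], [-1.41, 1.46], [0.24, 2.44], [-1.37, 4.51], [0.17, 1.92], [-2.96, 2.96]. Speed limits (rad/s): [2.39, 2.39, 3.14, 3.14, 3.14, 3.14, 3.14].

## Interface

Orientations are given as a rotation vector (axis times angle).
In Python, from bench import r gives the robot as it stands.
- The arm moves only by the tool send_rows, never from a script. Its argument "plan" is a list of rows, each a list of 5 numbers: the shift along the tool's x, y, z in cm, then the turn about the tool's y in degrees, then the opening, from 0 (shut) to 1 (fully open). In form: [[dx, dy, dz, spin, grip], ...]. A call has 1 to 12 rows; each row shifts and turns the commanded pose from where the row before left it, along the tool's axes as they then stand; what a row does not reach is not made up. A row lasts 1/8 s, in which the tool goes at most 62.5 mm and 10.7 degrees, less where a joint would pass 70% of its speed; a pose out of reach is approached as far as the arm can. A call is refused whole if a number of a shift passes 6.25 or a number of a turn 10.7, either way. A call with a gripper value outside its range is refused whole. The fingers move at their own pace and stop on an object; "force" is the grip in N (left out, the last holds). Time passes only in rows, so rows that do not move let the fingers close. It gives the time, the measured TCP pose, the force and the opening at its end, in the units of the state.
- r.get_obs(): the state, without advancing time (a new reading comes with each control period).
- r.grab_frame(name): name is "side" or "top"; returns a dict with "image" (384x512x3 uint8, red, green, blue), "camera_matrix" (3x3 intrinsics, pixels), "D" ([k1, k2, p1, p2, k3] as OpenCV has them; the pictures are not rectified), "cam_to_world" (4x4, takes a point from camera to world coordinates). Camera axes: x right, y down, z forward; pixel columns grow to the right and rows downward; lengths in m; the calibration is good to about 2 mm. A picture is of the moment at which its call begins. There is no depth.
- r.hand_in(): hands the job in, once; it reports no verdict.
Trained networks look in the newest picture that a camera, given by its name, has taken for a name from the list of things; names that differ only in an ending like _2 or _b are one class to them, and where a whole thing is asked for, a point or a joint stands for the part that bears it (a point fixed in the world has none). Each returns a list of dicts, best first, with "p" (0 to 1); they miss things now and then, are a little off and sometimes report something else, mostly with a low value. They report only what shows in the picture. A call takes as long as a camera call. They do not tell look-alikes from the thing itself.
- r.recognise(camera, target): "rect" ([left, top, right, bottom] in pixels, round what is visible of it).
The state is a dict: "clock": time; "joints": joint angles; "qvel": joint speeds; "tau": joint torques, N m; "tcp_pos": TCP position; "orientation": TCP orientation; "contact_force": force on the tool from outside, world axes, zero at the start; "moment": the same for the moment, N m; "grip_width": finger opening in m.
Only numpy, scipy, OpenCV 4.12 (cv2) and the standard library are available. Lean on these libraries where they do the work, as an engineer would, in place of code of your own. Each camera call takes 0.05 s, during which the arm holds its last target.

## Working session

There is one attempt and no reset: what is moved stays moved. The work goes in short steps, Python scripts to look and compute and a tool call to move; the robot and the scene stay as the last step left them, time stands still between calls to the robot, and variables do not carry over. Pictures are saved under pics/ and viewed, and the job is handed in when it is done.

Besides the shell and the picture viewer there is one more tool, called after ">>>" as name(argument=value, ...), one argument or row to a line, values as JSON. send_rows: Moves the arm, as the interface text tells. Its arguments: {"type":"object","properties":{"plan":{"type":"array","items":{"type":"array","items":{"type":"number"}}},"force":{"type":"number"}},"required":["plan"]}

```bash
ls -la; mkdir -p pics; python3 - <<'E'
from bench import r
import cv2,numpy as np
np.set_printoptions(precision=4,suppress=True)
print(r.get_obs()); print(r.tip_extent)
for n in("top","side"):
    f=r.grab_frame(n); cv2.imwrite(f"pics/{n}0.png",cv2.cvtColor(f["image"],cv2.COLOR_RGB2BGR))
    print(n,f["camera_matrix"],f["D"],f["cam_to_world"])
    for t in("roller1_mid","cradle1","ramp","bin","caliper","jar","bracket"):
        print(t,[(round(d["p"],2),[round(float(v),1) for v in d["rect"]]) for d in r.recognise(n,t)])
E
```

```text
total 12
drwxr-xr-x  3 agent agent 4096 Dec  6 06:52 .
drwxr-xr-x 23 root  root  4096 Dec  6 06:52 ..
drwxr-xr-x  2 agent agent 4096 Dec  6 06:52 pics
{'clock': 0.0, 'joints': array([-1.2171,  0.4778,  0.0223,  1.5565, -0.0115,  1.1093, -0.0831]), 'qvel': array([ 0.0013,  0.0012,  0.001 , -0.0009,  0.0001,  0.0018, -0.0004]), 'tau': array([ -0.0006, -59.6452,   1.6079, -28.1198,   0.0126,   0.0095,
        -0.    ]), 'tcp_pos': array([0.3005, 0.6038, 0.2443]), 'orientation': array([-1.394 , -0.8616,  0.8641]), 'contact_force': array([ 0.0634, -0.6445,  0.1693]), 'moment': array([-0.0214, -0.0137, -0.0169]), 'grip_width': 0.08491235239654928}
0.014
top [[470.696    0.     251.5576]
 [  0.     470.696  186.6809]
 [  0.       0.       1.    ]] [0.0338 0.     0.     0.     0.    ] [[-0.0215 -0.9921  0.1239  0.4271]
 [-0.9997  0.0232  0.0119  0.116 ]
 [-0.0147 -0.1236 -0.9922  1.0926]
 [ 0.      0.      0.      1.    ]]
roller1_mid [(0.75, [155.1, 219.8, 183.9, 240.1])]
cradle1 [(0.72, [162.3, 232.6, 183.1, 237.7])]
ramp [(0.75, [314.2, 93.9, 406.0, 236.7])]
bin [(0.86, [213.4, 50.1, 259.
[... 349 characters left out ...]
4   0.     250.5545]
 [  0.     430.3774 190.9762]
 [  0.       0.       1.    ]] [-0.1114  0.      0.      0.      0.    ] [[ 0.9531 -0.1825  0.2415  0.3442]
 [-0.3026 -0.5522  0.7769 -0.6403]
 [-0.0084 -0.8135 -0.5815  0.636 ]
 [ 0.      0.      0.      1.    ]]
roller1_mid [(0.81, [177.2, 156.3, 195.5, 179.8])]
cradle1 [(0.48, [175.1, 171.1, 201.7, 184.9]), (0.48, [195.8, 202.4, 219.8, 217.4])]
ramp [(0.84, [214.4, 226.5, 394.7, 328.6])]
bin [(0.95, [89.0, 186.3, 169.8, 254.0]), (0.66, [238.0, 159.3, 312.8, 216.0]), (0.63, [317.3, 166.4, 368.1, 201.4]), (0.6, [272.0, 133.1, 312.2, 163.7])]
caliper [(0.96, [125.4, 254.9, 211.4, 319.1])]
jar []
bracket [(0.86, [223.9, 138.2, 250.9, 159.1])]
```

```bash
python3 - <<'E'
import cv2
for n in("top","side"):
    a=cv2.imread(f"pics/{n}0.png"); cv2.imwrite(f"pics/{n}0b.png",cv2.resize(a,(800,600),interpolation=cv2.INTER_CUBIC))
E
```

```text
(no output)
```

View pics/top0b.png

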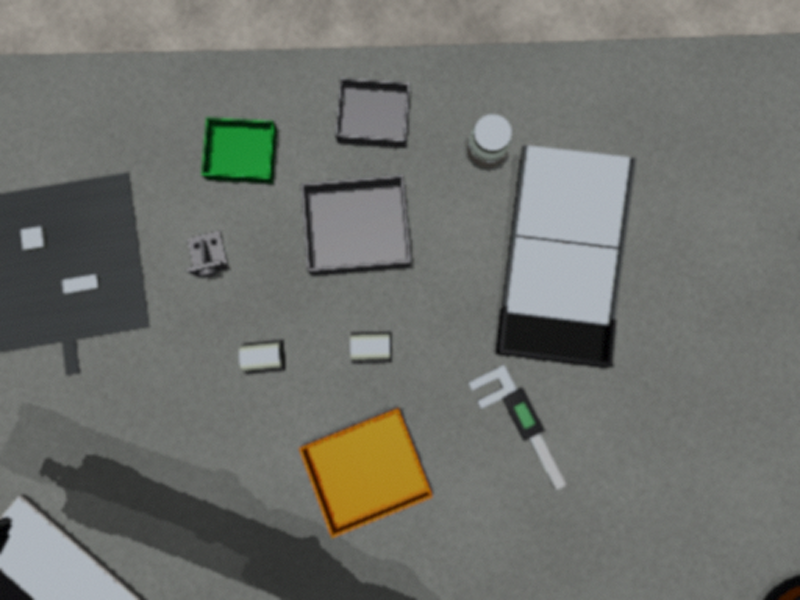

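View pics/side0b.png

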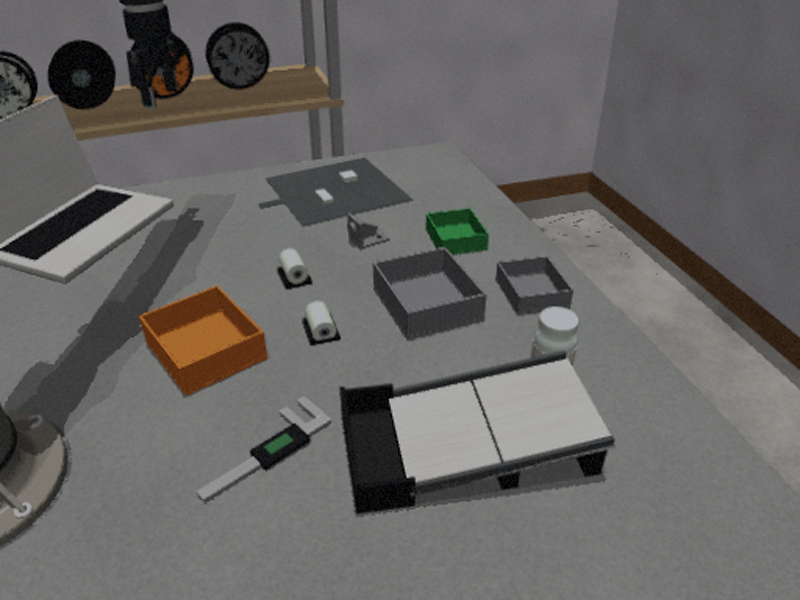

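```bash
cat > h.py <<'E'
import numpy as np,cv2
def ray(f,uv):
    p=cv2.undistortPoints(np.array([[uv]],float),f["camera_matrix"],np.array(f["D"]))[0,0]
    T=f["cam_to_world"]; return T[:3,3],T[:3,:3]@np.array([p[0],p[1],1])
def onz(f,uv,z):
    o,d=ray(f,uv); return (o+d*(z-o[2])/d[2])
def proj(f,P):
    P=np.atleast_2d(np.array(P,float)); T=np.linalg.inv(f["cam_to_world"])
    rv=cv2.Rodrigues(T[:3,:3])[0]
    return cv2.projectPoints(P,rv,T[:3,3],f["camera_matrix"],np.array(f["D"]))[0][:,0]
E
python3 - <<'E'
import cv2
a=cv2.imread("pics/top0.png")
def crop(n,x0,x1,y0,y1,k):
    cv2.imwrite(f"pics/{n}.png",cv2.resize(a[y0:y1,x0:x1],None,fx=k,fy=k,interpolation=cv2.INTER_CUBIC))
crop("c_roll",145,265,205,245,6)
crop("c_ramp",300,420,85,240,3.8)
crop("c_bin",185,275,100,185,6)
a=cv2.imread("pics/side0.png"); crop("c_sroll",170,230,150,225,8)
E
```

```text
(no output)
```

View pics/c_roll.png

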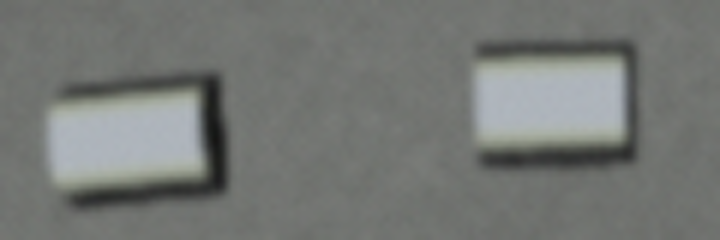

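View pics/c_ramp.png

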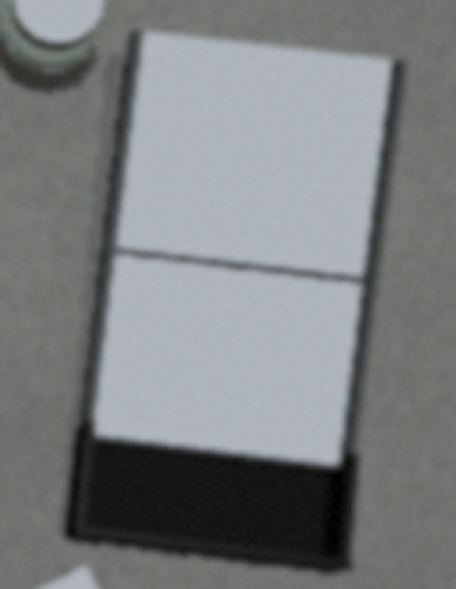

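View pics/c_bin.png

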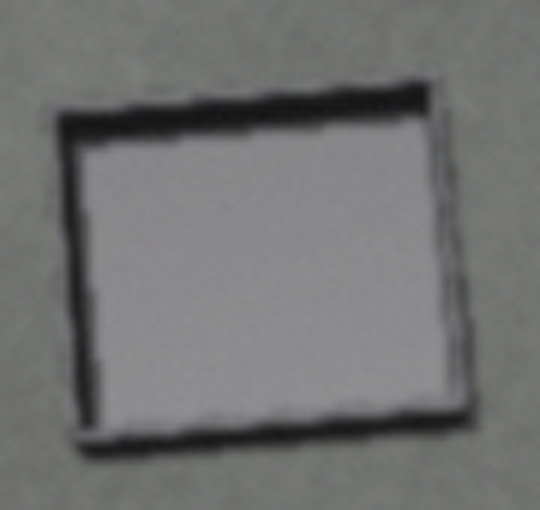

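View pics/c_sroll.png

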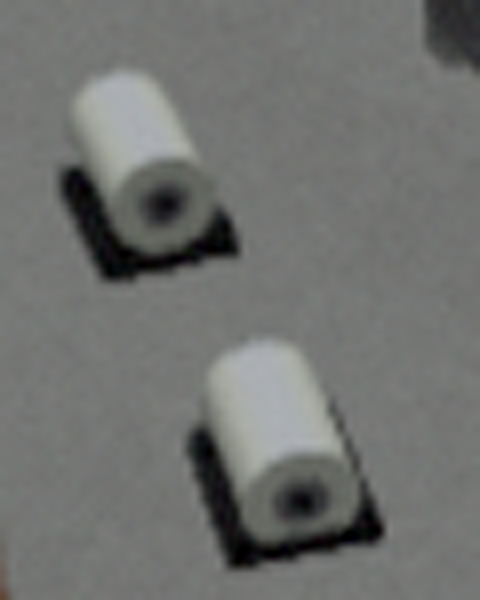

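```bash
cat > m.py <<'E'
from bench import r
from h import *
from scipy.optimize import least_squares
from scipy.spatial.transform import Rotation as R
np.set_printoptions(precision=4,suppress=True)
f=r.grab_frame("top"); s=r.grab_frame("side")
def c2(p,k,o): return (np.array(p,float)+.5)/k-.5+o
A=c2([(50,103),(203,88),(207,183),(55,190)],6,[145,205]); B=c2([(476,60),(627,55),(627,148),(480,152)],6,[145,205])
for n,Q,z in(("A",A,.024),("B",B,.018)):
    P=np.array([onz(f,q,z) for q in Q]); l=(P[0]+P[3])/2; rr=(P[1]+P[2])/2
    print(n,P.mean(0),"len",np.linalg.norm(l-rr),"wid",np.linalg.norm(P[0]-P[3]),"axis deg",np.degrees(np.arctan2(*(l-rr)[[1,0]])),"reach",np.hypot(*P.mean(0)[:2]))
def fit(Pl,uv,x0):
    Pl=np.array(Pl,float)
    g=lambda x:np.c_[Pl[:,0]*np.cos(x[2])-Pl[:,1]*np.sin(x[2])+x[0],Pl[:,0]*np.sin(x[2])+Pl[:,1]*np.cos(x[2])+x[1],Pl[:,2]]
    o=least_squares(lambda x:(proj(f,g(x))-uv).ravel(),x0); return o.x,np.abs(o.fun).max(),g(o.x)
hd=lambda x:.058-(x+.13)*.034/.24
pl=[(x,y,hd(x)) for x in(-.13,0,.11) for y in(.074,-.074)]
# ramp +x toward -world x: ramp +y -> world -y (image right)
uv=c2([(393,60),(140,32),(364,279),(118,250),(343,467),(93,438)],3.8,[300,85])
x,e,_=fit(pl,uv,[.7,-.1,np.pi]); print("ramp",x,np.degrees(x[2]),e)
pl=[(sx*.065,sy*.075,.05) for sx,sy in((1,1),(1,-1),(-1,-1),(-1,1))]
uv=c2([(60,115),(432,82),(475,425),(82,455)],6,[185,100])
x,e,_=fit(pl,uv,[.6,.1,0]); print("bin",x,np.degrees(x[2]),e)
o=r.get_obs(); print(R.from_rotvec(o["orientation"]).as_matrix(), r.tip_extent)
E
python3 m.py
```

```text
A [0.4706 0.3247 0.024 ] len 0.057674348124859366 wid 0.032843288113208545 axis deg 92.79625225744407 reach 0.571724803140348
B [0.4813 0.1647 0.018 ] len 0.05666924286506578 wid 0.03494460611504383 axis deg 90.44216958002718 reach 0.5086647446219238
ramp [ 0.6257 -0.1242  3.0022] 172.01252575994775 0.660491530187926
bin [0.655  0.1791 0.0673] 3.853723338008767 2.1698093961356903
[[ 0.4456 -0.0001 -0.8953]
 [ 0.8953  0.      0.4456]
 [-0.     -1.      0.    ]] 0.014
```

```bash
python3 - <<'E'
from m import *
img=cv2.cvtColor(s["image"],cv2.COLOR_RGB2BGR); tp=cv2.cvtColor(f["image"],cv2.COLOR_RGB2BGR)
k=4
a=cv2.resize(img[145:230,80:290],None,fx=3.8,fy=3.8,interpolation=cv2.INTER_CUBIC)
def dr(P,c,im,x0,y0,k,F):
    for u in proj(F,P): cv2.circle(im,tuple(int(v) for v in ((u-[x0,y0]+.5)*k)),2,c,-1)
def ends(c,deg,L=.028):
    d=np.array([np.cos(np.radians(deg)),np.sin(np.radians(deg)),0]); return [c-d*L,c+d*L]
dr(ends(np.array([.4706,.3247,.024]),92.8),(0,0,255),a,80,145,3.8,s)
dr(ends(np.array([.4813,.1647,.018]),90.4),(0,0,255),a,80,145,3.8,s)
cv2.imwrite("pics/chk.png",a)
b=cv2.resize(img,(800,600),interpolation=cv2.INTER_CUBIC)
def W(x,y,z,X): return [X[0]+x*np.cos(X[2])-y*np.sin(X[2]),X[1]+x*np.sin(X[2])+y*np.cos(X[2]),z]
X=[.6257,-.1242,3.0022]; dr([W(x_,y_,hd(x_),X) for x_ in(-.13,0,.11) for y_ in(.074,-.074)],(0,0,255),b,0,0,800/512,s)
X=[.655,.1791,.0673]; dr([W(a_*.065,b_*.075,.05,X) for a_ in(1,-1) for b_ in(1,-1)],(0,0,255),b,0,0,800/512,s)
cv2.imwrite("pics/chk2.png",b)
E
```

```text
A [0.4706 0.3247 0.024 ] len 0.057674348124859366 wid 0.032843288113208545 axis deg 92.79625225744407 reach 0.571724803140348
B [0.4813 0.1647 0.018 ] len 0.05666924286506578 wid 0.03494460611504383 axis deg 90.44216958002718 reach 0.5086647446219238
ramp [ 0.6257 -0.1242  3.0022] 172.01252575994775 0.660491530187926
bin [0.655  0.1791 0.0673] 3.853723338008767 2.1698093961356903
[[ 0.4456 -0.     -0.8952]
 [ 0.8952  0.0001  0.4456]
 [ 0.     -1.      0.    ]] 0.014
```

View pics/chk.png

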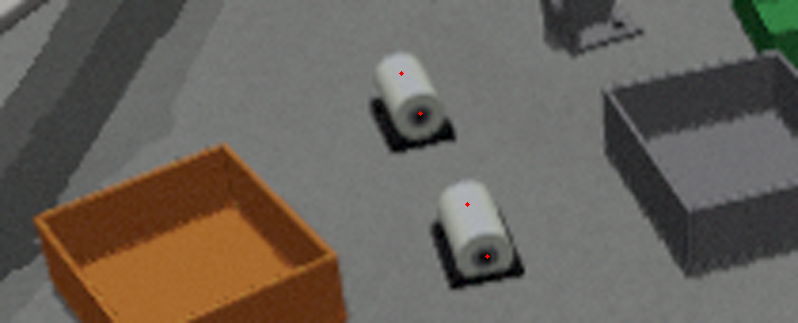

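View pics/chk2.png

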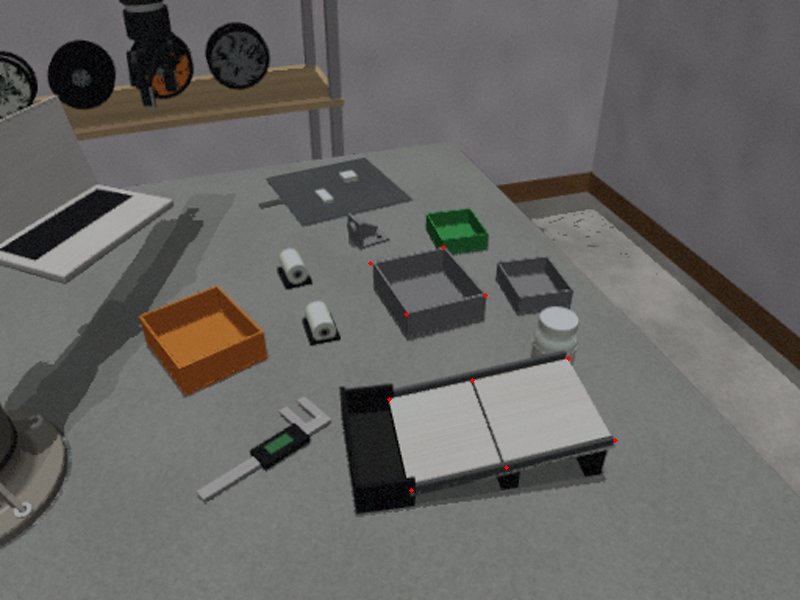

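>>> send_rows(
  plan=[
    [0, 0, 0, -9.8, 1],
    [0, 0, 0, -9.8, 1],
    [0, 0, 0, -9.7, 1],
    [-4.8, 2, -2.6, 0, 1],
    [-4.8, 2, -2.6, 0, 1],
    [-4.8, 2, -2.6, 0, 1],
    [-4.8, 2, -2.6, 0, 1],
    [-4.8, 2, -2.6, 0, 1],
    [-4.7, 2, -2.6, 0, 1],
    [0, 0, 0, 0, 1],
  ],
  force=40,
)

```text
clock: 2.25
tcp_pos: [0.473, 0.3192, 0.1238]
orientation: [-1.192, -1.236, 1.243]
contact_force: [0.2, 0.3, -0.2]
grip_width: 0.0854
```

```bash
cat > go.py <<'E'
# usage: go.py x y z jawdeg
from bench import r
import sys,numpy as np
from scipy.spatial.transform import Rotation as R
o=r.get_obs(); M=R.from_rotvec(o["orientation"]).as_matrix(); p=o["tcp_pos"]
yaw=np.degrees(np.arctan2(M[1,0],M[0,0]))
print("t",round(o["clock"],2),"p",p.round(4),"yaw",yaw.round(2),"down",M[:,1].round(3),"F",o["contact_force"].round(1),"w",round(o["grip_width"],4),"tip",r.tip_extent)
a=list(map(float,sys.argv[1:]))
if len(a)==4:
    d=(a[3]-yaw+90)%180-90
    print("spin first",round(-d,2),"| shift now cm",(M.T@(np.array(a[:3])-p)*100).round(2))
    c,s=np.cos(np.radians(yaw+d)),np.sin(np.radians(yaw+d)); N=np.array([[c,0,-s],[s,0,c],[0,-1,0]])
    print("shift after spin cm",(N.T@(np.array(a[:3])-p)*100).round(2))
E
python3 go.py .4706 .3247 .025 92.8
```

```text
t 2.25 p [0.473  0.3192 0.1238] yaw 92.35 down [-0.001 -0.004 -1.   ] F [ 0.2  0.3 -0.2] w 0.0854 tip 0.014
spin first -0.45 | shift now cm [0.6  9.88 0.21]
shift after spin cm [0.56 9.88 0.22]
```

>>> send_rows(
  plan=[
    [0, 0, 0, 0, 1],
    [0, 0, 0, 0, 1],
  ],
)

```text
clock: 2.5
tcp_pos: [0.4701, 0.3274, 0.1259]
orientation: [-1.183, -1.249, 1.246]
contact_force: [-0.3, 0.2, -0.5]
grip_width: 0.0854
```

```bash
python3 go.py .4706 .3247 .025 92.8
```

```text
t 2.5 p [0.4701 0.3274 0.1259] yaw 92.99 down [ 0.     0.002 -1.   ] F [-0.3  0.2 -0.5] w 0.0854 tip 0.014
spin first 0.19 | shift now cm [-0.29 10.09 -0.03]
shift after spin cm [-0.27 10.09 -0.03]
```

>>> send_rows(
  plan=[
    [-0.2, 3, 0, 0, 1],
    [0, 3, 0, 0, 1],
    [0, 2, 0, 0, 1],
    [0, 1, 0, 0, 1],
    [0, 0.6, 0, 0, 1],
    [0, 0, 0, 0, 1],
    [0, 0, 0, 0, 1],
  ],
)

```text
clock: 3.38
tcp_pos: [0.4713, 0.3238, 0.03]
orientation: [-1.185, -1.247, 1.245]
contact_force: [1.1, -0.6, -0.0]
grip_width: 0.0853
```

```bash
python3 - <<'E'
from bench import r
import cv2
for n in("side",):
    f=r.grab_frame(n); cv2.imwrite(f"pics/{n}1.png",cv2.resize(cv2.cvtColor(f["image"],cv2.COLOR_RGB2BGR)[100:210,120:280],None,fx=5,fy=5,interpolation=cv2.INTER_CUBIC))
E
python3 go.py .4706 .3247 .024 92.8
```

```text
t 3.42 p [0.4713 0.3238 0.03  ] yaw 92.84 down [ 0.001  0.001 -1.   ] F [-0.3  0.5  0.2] w 0.0856 tip 0.014
spin first 0.04 | shift now cm [0.1  0.6  0.07]
shift after spin cm [0.1  0.6  0.06]
```

View pics/side1.png

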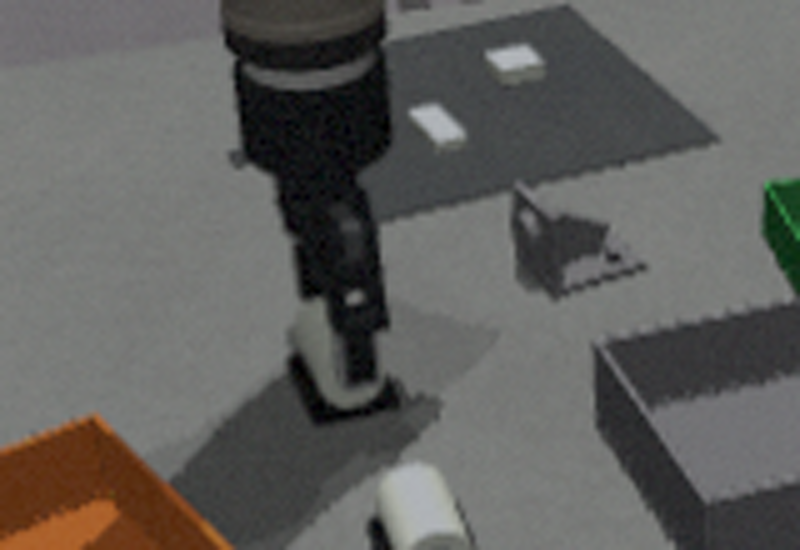

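```bash
python3 - <<'E'
from bench import r
from h import *
f=r.grab_frame("side")
for u in((345,380),(377,378)):
    o,d=ray(f,np.array(u)/5+[120,100]-.4); 
    for y in (.281,.272,.267): print(u,y,o+d*(y-o[1])/d[1])
E
```

```text
(345, 380) 0.281 [0.46544141 0.281      0.0317774 ]
(345, 380) 0.272 [0.46425743 0.272      0.03768024]
(345, 380) 0.267 [0.46359966 0.267      0.0409596 ]
(377, 378) 0.281 [0.48192198 0.281      0.0295512 ]
(377, 378) 0.272 [0.48057701 0.272      0.03547579]
(377, 378) 0.267 [0.4798298  0.267      0.03876723]
```

>>> send_rows(
  plan=[
    [0.1, 1.0, 0.1, 0, 1],
    [0, 0, 0, 0, 0.6],
    [0, 0, 0, 0, 0.5],
    [0, 0, 0, 0, 0.4],
    [0, 0, 0, 0, 0.4],
    [0, 0, 0, 0, 0.4],
    [0, 0, 0, 0, 0.4],
  ],
  force=40,
)

```text
clock: 4.35
tcp_pos: [0.4698, 0.3243, 0.0193]
orientation: [-1.185, -1.246, 1.246]
contact_force: [0.2, 0.7, 0.0]
grip_width: 0.0552
```

```bash
python3 go.py .4706 .3247 .020 92.8
```

```text
t 4.35 p [0.4698 0.3243 0.0193] yaw 92.84 down [-0. -0. -1.] F [0.2 0.7 0. ] w 0.0552 tip 0.014
spin first 0.04 | shift now cm [ 0.03 -0.07 -0.08]
shift after spin cm [ 0.03 -0.07 -0.08]
```

>>> send_rows(
  plan=[
    [0, -1, 0, 0, 0.4],
    [0, -3, 0, 0, 0.4],
    [0, -4, 0, 0, 0.4],
    [0, -4, 0, 0, 0.4],
    [0, 0, 0, 5.4, 0.4],
    [0, 0, 0, 5.4, 0.4],
    [0, 0, 0, 0, 0.4],
    [0, 0, 0, 0, 0.4],
  ],
)

```text
clock: 5.35
tcp_pos: [0.4698, 0.3244, 0.1395]
orientation: [-1.271, -1.108, 1.108]
contact_force: [0.1, 0.1, -1.0]
grip_width: 0.0558
```

```bash
python3 go.py .700 -.1346 .110 82.0
```

```text
t 5.35 p [0.4698 0.3244 0.1395] yaw 82.15 down [ 0.  0. -1.] F [ 0.1  0.1 -1. ] w 0.0558 tip 0.014
spin first 0.15 | shift now cm [-42.32   2.95 -29.08]
shift after spin cm [-42.25   2.95 -29.19]
```

>>> send_rows(
  plan=[
    [-3, 0, -2, 0, 0.4],
    [-4.5, 0, -3.1, 0, 0.4],
    [-4.5, 0, -3.1, 0, 0.4],
    [-4.5, 0, -3.1, 0, 0.4],
    [-4.5, 0, -3.1, 0, 0.4],
    [-4.5, 0, -3.1, 0, 0.4],
    [-4.5, 0, -3.1, 0, 0.4],
    [-4.5, 0, -3.1, 0, 0.4],
    [-4.5, 0.9, -3.1, 0, 0.4],
    [-3.3, 2, -2.4, 0.1, 0.4],
    [0, 0, 0, 0, 0.4],
    [0, 0, 0, 0, 0.4],
  ],
)

```text
clock: 6.85
tcp_pos: [0.7002, -0.134, 0.1099]
orientation: [-1.27, -1.106, 1.105]
contact_force: [0.7, -0.1, -0.8]
grip_width: 0.0554
```

```bash
python3 go.py .700 -.1346 .0655 82.0;  python3 - <<'E'
from bench import r
import cv2
for n in("side","top"):
    f=r.grab_frame(n); cv2.imwrite(f"pics/{n}2.png",cv2.resize(cv2.cvtColor(f["image"],cv2.COLOR_RGB2BGR),(800,600),interpolation=cv2.INTER_CUBIC))
E
```

```text
t 6.85 p [ 0.7002 -0.134   0.1099] yaw 82.0 down [-0.001  0.001 -1.   ] F [ 0.7 -0.1 -0.8] w 0.0554 tip 0.014
spin first 0.0 | shift now cm [-0.06  4.44  0.  ]
shift after spin cm [-0.06  4.44  0.01]
```

View pics/side2.png

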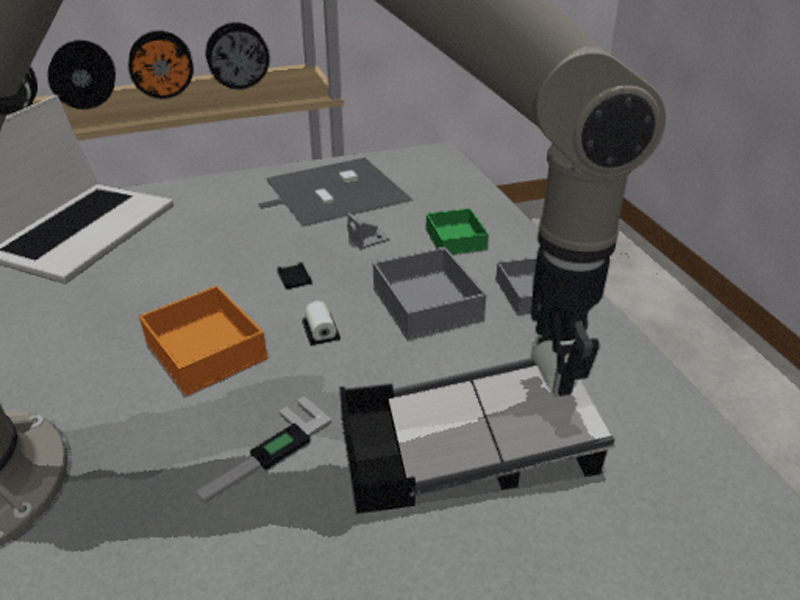

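View pics/top2.png

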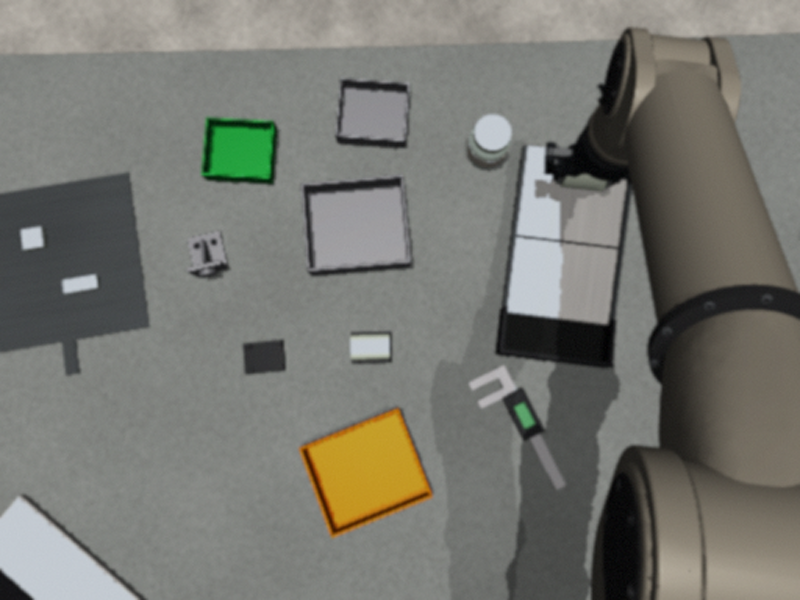

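>>> send_rows(
  plan=[
    [0, 2, 0, 0, 0.4],
    [0, 1.4, 0, 0, 0.4],
    [0, 0.6, 0, 0, 0.4],
    [0, 0.2, 0, 0, 0.4],
    [0, 0, 0, 0, 0.4],
    [0, 0, 0, 0, 0.4],
  ],
)

```text
clock: 7.7
tcp_pos: [0.7008, -0.1352, 0.0688]
orientation: [-1.273, -1.106, 1.104]
contact_force: [0.7, 0.4, 0.1]
grip_width: 0.0551
```

```bash
python3 go.py .700 -.1346 .0655 82.0;  python3 - <<'E'
from bench import r
import cv2
for n in("side",):
    f=r.grab_frame(n); cv2.imwrite(f"pics/{n}3.png",cv2.resize(cv2.cvtColor(f["image"],cv2.COLOR_RGB2BGR)[190:310,260:400],None,fx=5,fy=5,interpolation=cv2.INTER_CUBIC))
E
```

```text
t 7.7 p [ 0.7008 -0.1352  0.0688] yaw 81.93 down [ 0.001 -0.    -1.   ] F [0.7 0.4 0.1] w 0.0551 tip 0.014
spin first -0.07 | shift now cm [0.04 0.33 0.09]
shift after spin cm [0.04 0.33 0.09]
```

View pics/side3.png

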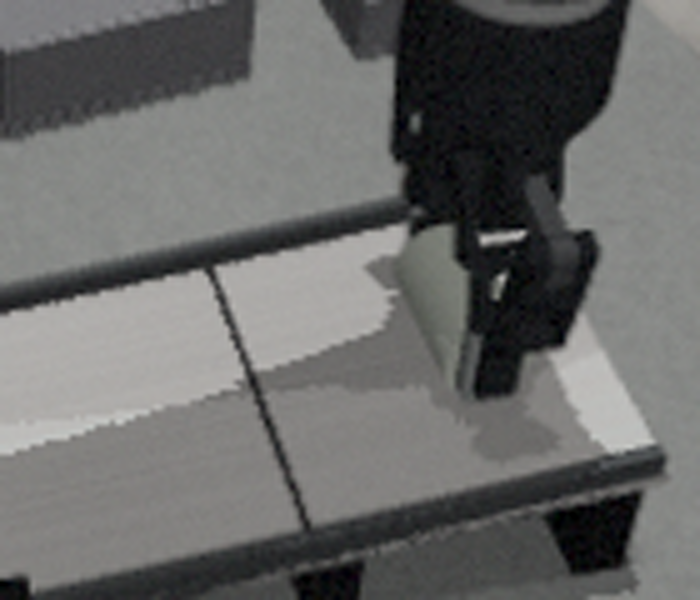

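>>> send_rows(
  plan=[
    [0, 0, 0, 0, 0.4],
    [0, 0, 0, 0, 0.4],
    [0, 0, 0, 0, 0.4],
  ],
)

```text
clock: 8.12
tcp_pos: [0.7005, -0.135, 0.0683]
orientation: [-1.272, -1.105, 1.105]
contact_force: [-0.7, -1.1, -0.4]
grip_width: 0.0555
```

```bash
python3 go.py .700 -.1346 .0655 82.0
```

```text
t 8.12 p [ 0.7005 -0.135   0.0683] yaw 81.94 down [ 0.  0. -1.] F [-0.7 -1.1 -0.4] w 0.0555 tip 0.014
spin first -0.06 | shift now cm [0.03 0.28 0.05]
shift after spin cm [0.03 0.28 0.05]
```

>>> send_rows(
  plan=[
    [0, 0.15, 0, 0, 0.4],
    [0, 0.1, 0, 0, 0.4],
    [0, 0, 0, 0, 0.4],
    [0, 0, 0, 0, 0.4],
  ],
)

```text
clock: 8.62
tcp_pos: [0.7005, -0.135, 0.0658]
orientation: [-1.272, -1.105, 1.105]
contact_force: [-0.0, 0.5, 0.6]
grip_width: 0.0557
```

```bash
python3 go.py .700 -.1346 .0655 82.0
```

```text
t 8.62 p [ 0.7005 -0.135   0.0658] yaw 81.94 down [ 0.  0. -1.] F [-0.   0.5  0.6] w 0.0557 tip 0.014
spin first -0.06 | shift now cm [0.03 0.03 0.05]
shift after spin cm [0.03 0.03 0.05]
```

>>> send_rows(
  plan=[
    [0, 0.1, 0, 0, 0.4],
    [0, 0, 0, 0, 0.4],
    [0, 0, 0, 0, 1],
    [0, 0, 0, 0, 1],
    [0, 0, 0, 0, 1],
    [0, 0, 0, 0, 1],
  ],
)

```text
clock: 9.38
tcp_pos: [0.7004, -0.135, 0.0648]
orientation: [-1.272, -1.105, 1.105]
contact_force: [0.1, 0.2, -0.6]
grip_width: 0.0853
```

```bash
cat > pic.py <<'E'
from bench import r
import cv2,sys
f=r.grab_frame(sys.argv[1]); x0,x1,y0,y1=map(int,sys.argv[3:7]); c=cv2.cvtColor(f["image"],cv2.COLOR_RGB2BGR)[y0:y1,x0:x1]
k=min(800/c.shape[1],600/c.shape[0]); cv2.imwrite(sys.argv[2],cv2.resize(c,None,fx=k,fy=k,interpolation=cv2.INTER_CUBIC))
E
python3 pic.py side pics/side4.png 200 400 190 340; python3 go.py
```

```text
t 9.43 p [ 0.7004 -0.135   0.0648] yaw 81.94 down [ 0. -0. -1.] F [ 0.1 -0.7 -0. ] w 0.0856 tip 0.014
```

View pics/side4.png

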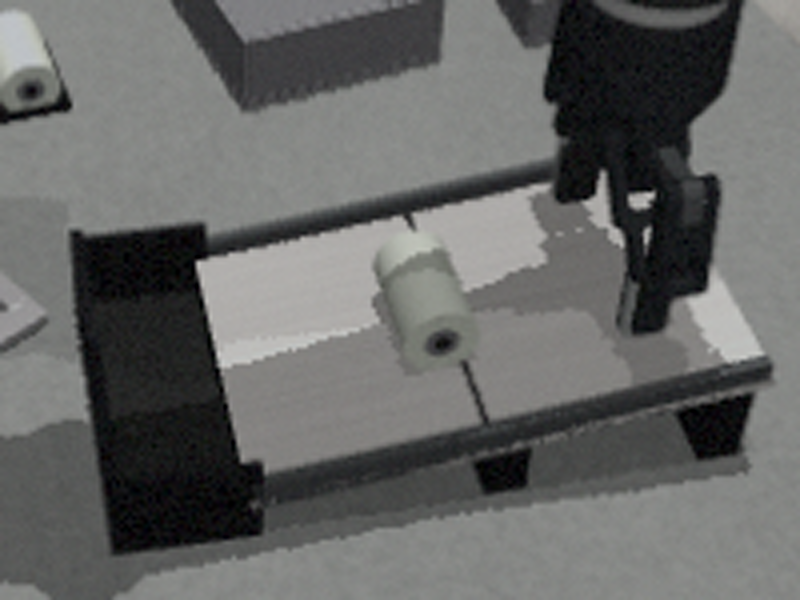

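The roller is rolling freely past the mid-line (about (430,300) in the crop), with the gripper clear of it. I'm lifting and going for the second one.

>>> send_rows(
  plan=[
    [0, -1, 0, 0, 1],
    [0, -3, 0, 0, 1],
    [0, -3.5, 0, 0, 1],
    [0, 0, 0, -8.5, 1],
    [0, 0, 0, 0, 1],
    [0, 0, 0, 0, 1],
    [0, 0, 0, 0, 1],
    [0, 0, 0, 0, 1],
  ],
)

```text
clock: 10.42
tcp_pos: [0.7003, -0.1349, 0.1394]
orientation: [-1.205, -1.214, 1.215]
contact_force: [-0.1, -0.3, -0.1]
grip_width: 0.0853
```

```bash
python3 pic.py side pics/side5.png 200 400 190 340; python3 go.py .4813 .1647 .08 90.4
```

```text
t 10.47 p [ 0.7003 -0.1349  0.1394] yaw 90.41 down [-0.001  0.    -1.   ] F [-0.3  0.1 -0.7] w 0.0857 tip 0.014
spin first 0.01 | shift now cm [30.12  5.96 21.68]
shift after spin cm [30.11  5.94 21.69]
```

View pics/side5.png

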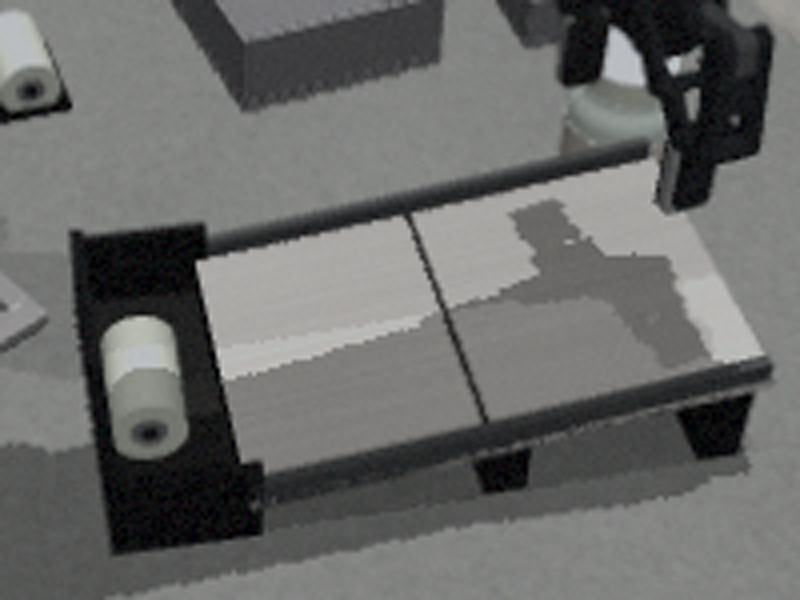

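The round roller is in the trough, at (145,390) in the crop. Next I go to roller B.

>>> send_rows(
  plan=[
    [3, 0, 2.2, 0, 1],
    [4.8, 0, 3.4, 0, 1],
    [4.8, 0, 3.4, 0, 1],
    [4.8, 0, 3.4, 0, 1],
    [4.8, 0, 3.4, 0, 1],
    [4.8, 1, 3.4, 0, 1],
    [3.1, 3, 2.5, 0, 1],
    [0, 1.9, 0, 0, 1],
    [0, 0, 0, 0, 1],
    [0, 0, 0, 0, 1],
    [0, 0, 0, 0, 1],
  ],
)

```text
clock: 11.85
tcp_pos: [0.4822, 0.164, 0.0817]
orientation: [-1.207, -1.215, 1.213]
contact_force: [-0.0, 0.1, -0.0]
grip_width: 0.0856
```

```bash
python3 go.py .4813 .1647 .0195 90.4
```

```text
t 11.85 p [0.4822 0.164  0.0817] yaw 90.36 down [ 0.002  0.001 -1.   ] F [-0.   0.1 -0. ] w 0.0856 tip 0.014
spin first -0.04 | shift now cm [0.07 6.22 0.1 ]
shift after spin cm [0.07 6.22 0.08]
```

>>> send_rows(
  plan=[
    [0, 2.5, 0, 0, 1],
    [0, 2, 0, 0, 1],
    [0, 1, 0, 0, 1],
    [0, 0.6, 0, 0, 1],
    [0, 0, 0, 0, 1],
    [0, 0, 0, 0, 1],
    [0, 0, 0, 0, 1],
  ],
)

```text
clock: 12.72
tcp_pos: [0.4815, 0.1645, 0.0203]
orientation: [-1.206, -1.216, 1.214]
contact_force: [-0.1, -0.1, -0.0]
grip_width: 0.085
```

```bash
python3 go.py .4813 .1647 .019 90.4
```

```text
t 12.72 p [0.4815 0.1645 0.0203] yaw 90.44 down [ 0.001  0.    -1.   ] F [-0.1 -0.1 -0. ] w 0.085 tip 0.014
spin first 0.04 | shift now cm [0.02 0.13 0.02]
shift after spin cm [0.02 0.13 0.02]
```

>>> send_rows(
  plan=[
    [0, 0.1, 0, 0, 1],
    [0, 0, 0, 0, 0.6],
    [0, 0, 0, 0, 0.5],
    [0, 0, 0, 0, 0.4],
    [0, 0, 0, 0, 0.4],
    [0, 0, 0, 0, 0.4],
    [0, 0, 0, 0, 0.4],
  ],
  force=50,
)

```text
clock: 13.6
tcp_pos: [0.4811, 0.1643, 0.019]
orientation: [-1.206, -1.215, 1.215]
contact_force: [-1.1, 0.1, 6.5]
grip_width: 0.0551
```

```bash
python3 go.py .4813 .1647 .019 90.4
```

```text
t 13.6 p [0.4811 0.1643 0.019 ] yaw 90.43 down [-0. -0. -1.] F [-1.1  0.1  6.5] w 0.0551 tip 0.014
spin first 0.03 | shift now cm [ 0.04 -0.   -0.02]
shift after spin cm [ 0.04 -0.   -0.02]
```

>>> send_rows(
  plan=[
    [0, -1, 0, 0, 0.4],
    [0, -3, 0, 0, 0.4],
    [0, -4, 0, 0, 0.4],
    [0, -4, 0, 0, 0.4],
    [0, 0, 0, 4.2, 0.4],
    [0, 0, 0, 4.2, 0.4],
    [0, 0, 0, 0, 0.4],
    [0, 0, 0, 0, 0.4],
  ],
)

```text
clock: 14.6
tcp_pos: [0.481, 0.1643, 0.1388]
orientation: [-1.271, -1.107, 1.107]
contact_force: [1.1, -0.1, 0.5]
grip_width: 0.0553
```

```bash
python3 go.py .700 -.1346 .11 82;  python3 pic.py side pics/side6.png 120 320 80 230
```

```text
t 14.6 p [0.481  0.1643 0.1388] yaw 82.12 down [-0. -0. -1.] F [ 1.1 -0.1  0.5] w 0.0553 tip 0.014
spin first 0.12 | shift now cm [-26.61   2.88 -25.79]
shift after spin cm [-26.55   2.88 -25.85]
```

View pics/side6.png

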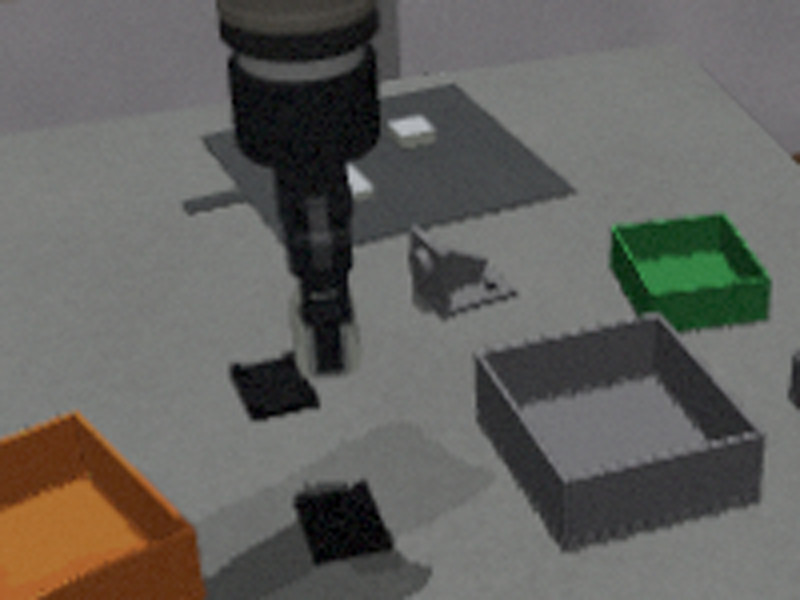

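>>> send_rows(
  plan=[
    [-2, 0, -2, 0.1, 0.4],
    [-4, 0, -4, 0, 0.4],
    [-4.2, 0, -4, 0, 0.4],
    [-4.2, 0, -4, 0, 0.4],
    [-4.2, 0, -4, 0, 0.4],
    [-4, 0.9, -4, 0, 0.4],
    [-2.5, 1.5, -2.4, 0, 0.4],
    [-1.5, 0.5, -1.4, 0, 0.4],
    [0, 0, 0, 0, 0.4],
    [0, 0, 0, 0, 0.4],
    [0, 0, 0, 0, 0.4],
  ],
)

```text
clock: 16.02
tcp_pos: [0.6993, -0.1331, 0.1105]
orientation: [-1.271, -1.108, 1.106]
contact_force: [0.1, 0.2, -1.3]
grip_width: 0.055
```

```bash
python3 go.py .700 -.1346 .066 82
```

```text
t 16.02 p [ 0.6993 -0.1331  0.1105] yaw 82.08 down [ 0.001  0.001 -1.   ] F [ 0.1  0.2 -1.3] w 0.055 tip 0.014
spin first 0.08 | shift now cm [-0.15  4.45 -0.09]
shift after spin cm [-0.14  4.45 -0.09]
```

>>> send_rows(
  plan=[
    [-0.1, 2, 0, 0, 0.4],
    [0, 1.4, 0, 0, 0.4],
    [0, 0.6, 0, 0, 0.4],
    [0, 0.3, 0, 0, 0.4],
    [0, 0, 0, 0, 0.4],
    [0, 0, 0, 0, 0.4],
    [0, 0, 0, 0, 0.4],
  ],
)

```text
clock: 16.9
tcp_pos: [0.6995, -0.1363, 0.0673]
orientation: [-1.273, -1.105, 1.104]
contact_force: [-0.3, 0.4, -1.1]
grip_width: 0.0556
```

```bash
python3 go.py .700 -.1346 .066 82; python3 pic.py side pics/side7.png 200 400 190 340
```

```text
t 16.9 p [ 0.6995 -0.1363  0.0673] yaw 81.94 down [ 0.001 -0.    -1.   ] F [-0.3  0.4 -1.1] w 0.0556 tip 0.014
spin first -0.06 | shift now cm [ 0.17  0.13 -0.03]
shift after spin cm [ 0.17  0.13 -0.03]
```

View pics/side7.png

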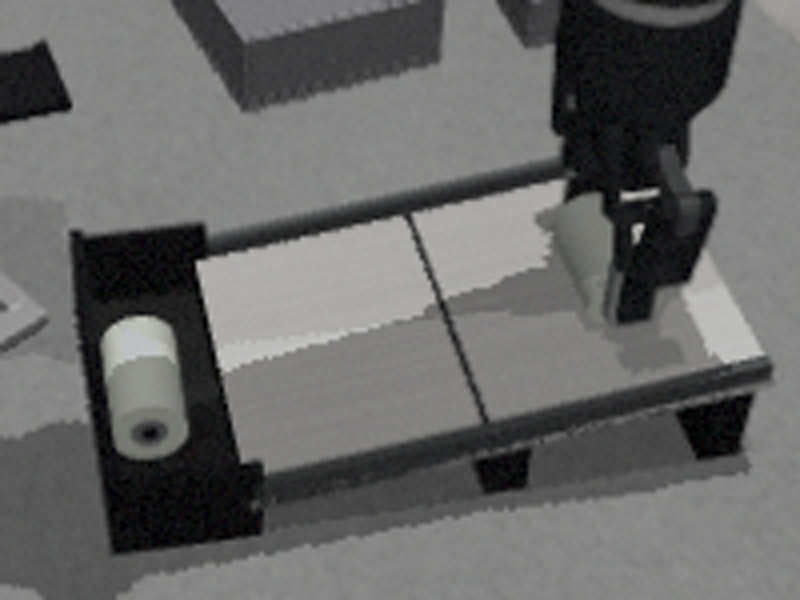

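Roller B is held just above the deck in the upper half, at about (600,260) in the crop. I go slightly lower, release, and wait.

>>> send_rows(
  plan=[
    [0, 0.1, 0, 0, 0.4],
    [0, 0, 0, 0, 0.4],
    [0, 0, 0, 0, 1],
    [0, 0, 0, 0, 1],
    [0, 0, 0, 0, 1],
    [0, -1, 0, 0, 1],
    [0, -3, 0, 0, 1],
    [0, -3, 0, 0, 1],
    [0, 0, 0, 0, 1],
    [0, 0, 0, 0, 1],
    [0, 0, 0, 0, 1],
    [0, 0, 0, 0, 1],
  ],
)

```text
clock: 18.45
tcp_pos: [0.6987, -0.1361, 0.1348]
orientation: [-1.271, -1.104, 1.106]
contact_force: [0.4, -0.3, 0.9]
grip_width: 0.0855
```

```bash
python3 go.py; python3 pic.py side pics/side8.png 200 400 190 340;python3 pic.py top pics/top8.png 290 420 80 240
```

```text
t 18.45 p [ 0.6987 -0.1361  0.1348] yaw 81.94 down [-0.002  0.    -1.   ] F [ 0.4 -0.3  0.9] w 0.0855 tip 0.014
```

View pics/side8.png

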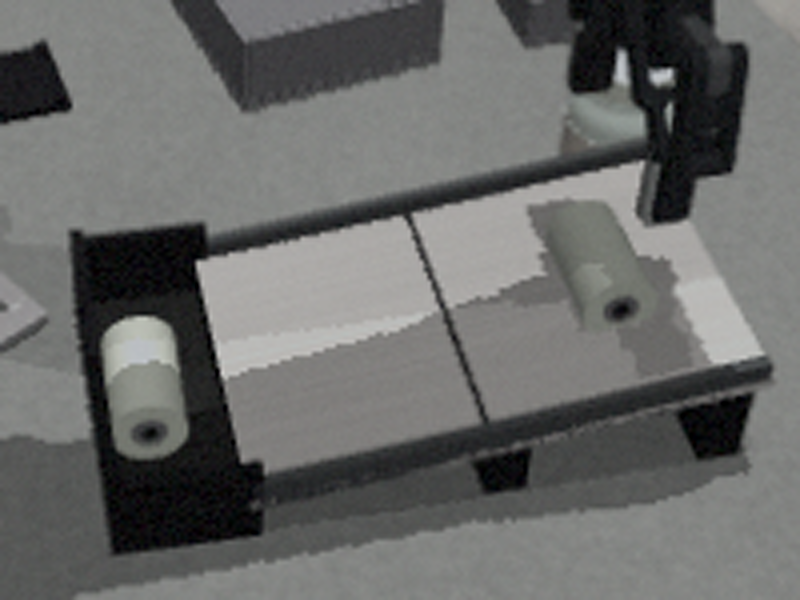

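View pics/top8.png

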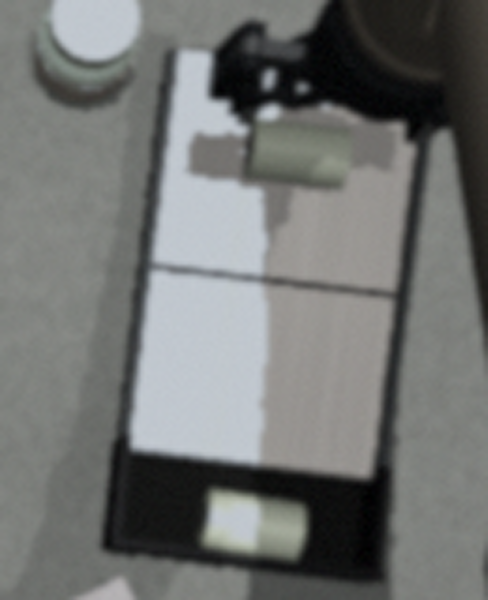

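>>> send_rows(
  plan=[
    [0, 0, 0, 0, 1],
    [0, 0, 0, 0, 1],
    [0, 0, 0, 0, 1],
    [0, 0, 0, 0, 1],
    [0, 0, 0, 0, 1],
    [0, 0, 0, 0, 1],
    [0, 0, 0, 0, 1],
    [0, 0, 0, 0, 1],
  ],
)

```text
clock: 19.55
tcp_pos: [0.6992, -0.1362, 0.1358]
orientation: [-1.272, -1.105, 1.105]
contact_force: [-0.2, 0.5, -0.8]
grip_width: 0.0858
```

```bash
python3 - <<'E'
from bench import r
from h import *
f=r.grab_frame("top")
k=600/160
P=[onz(f,(np.array(u)+.5)/k-.5+[290,80],.064) for u in((250,122),(350,130),(343,188),(247,180))]
print(np.mean(P,0),np.degrees(np.arctan2(*((P[0]+P[3])-(P[1]+P[2]))[[1,0]])))
f=r.grab_frame("side")
for n in ("roller1_mid",): print(r.recognise("side",n))
E
python3 pic.py side pics/side9.png 200 400 190 340; python3 go.py .700 -.1346 .066 82
```

```text
[ 0.69688701 -0.13609814  0.064     ] 83.57581632495183
[{'rect': [224.2, 264.3, 246.3, 305.0], 'p': 0.98}, {'rect': [343.4, 209.6, 368.8, 229.8], 'p': 0.41}]
t 19.75 p [ 0.6992 -0.1362  0.1358] yaw 81.94 down [-0. -0. -1.] F [-0.4  0.  -0. ] w 0.0854 tip 0.014
spin first -0.06 | shift now cm [ 0.17  6.98 -0.06]
shift after spin cm [ 0.17  6.98 -0.06]
```

View pics/side9.png

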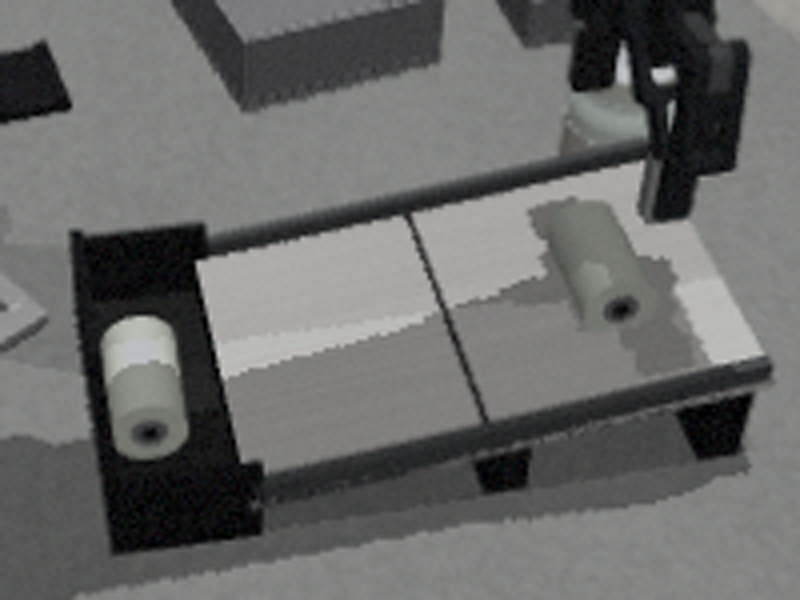

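The flat roller hasn't moved between pictures more than 1 s apart. I'm regrasping it.

>>> send_rows(
  plan=[
    [0, 3, 0.1, 0, 1],
    [0, 2, 0, 0, 1],
    [0, 1.2, 0, 0, 1],
    [0, 0.6, 0, 0, 1],
    [0, 0, 0, 0, 1],
    [0, 0, 0, 0, 1],
    [0, 0, 0, 0, 1],
  ],
)

```text
clock: 20.62
tcp_pos: [0.6987, -0.1362, 0.0686]
orientation: [-1.273, -1.106, 1.104]
contact_force: [-0.2, -0.2, 0.4]
grip_width: 0.0851
```

```bash
python3 go.py .698 -.1361 .067 82
```

```text
t 20.62 p [ 0.6987 -0.1362  0.0686] yaw 81.94 down [ 0.001 -0.    -1.   ] F [-0.2 -0.2  0.4] w 0.0851 tip 0.014
spin first -0.06 | shift now cm [-0.    0.16  0.07]
shift after spin cm [-0.    0.16  0.07]
```

>>> send_rows(
  plan=[
    [0, 0.1, 0, 0, 0.6],
    [0, 0, 0, 0, 0.5],
    [0, 0, 0, 0, 0.4],
    [0, 0, 0, 0, 0.4],
    [0, 0, 0, 0, 0.4],
    [0, 0, 0, 0, 0.4],
    [0, -1, 0, 0, 0.4],
    [0, -3, 0, 0, 0.4],
    [0, -4, 0, 0, 0.4],
    [0, -3, 0, 0, 0.4],
    [0, 0, 0, 0, 0.4],
    [0, 0, 0, 0, 0.4],
  ],
  force=50,
)

```text
clock: 22.12
tcp_pos: [0.6974, -0.1358, 0.1758]
orientation: [-1.271, -1.104, 1.106]
contact_force: [-0.8, -0.7, -0.8]
grip_width: 0.0548
```

```bash
python3 go.py .655 .1791 .12 93.9; python3 pic.py side pics/side10.png 200 400 190 340
```

```text
t 22.12 p [ 0.6974 -0.1358  0.1758] yaw 81.94 down [-0.002  0.    -1.   ] F [-0.8 -0.7 -0.8] w 0.0548 tip 0.014
spin first -11.96 | shift now cm [30.59  5.6   8.6 ]
shift after spin cm [31.71  5.58  2.09]
```

View pics/side10.png

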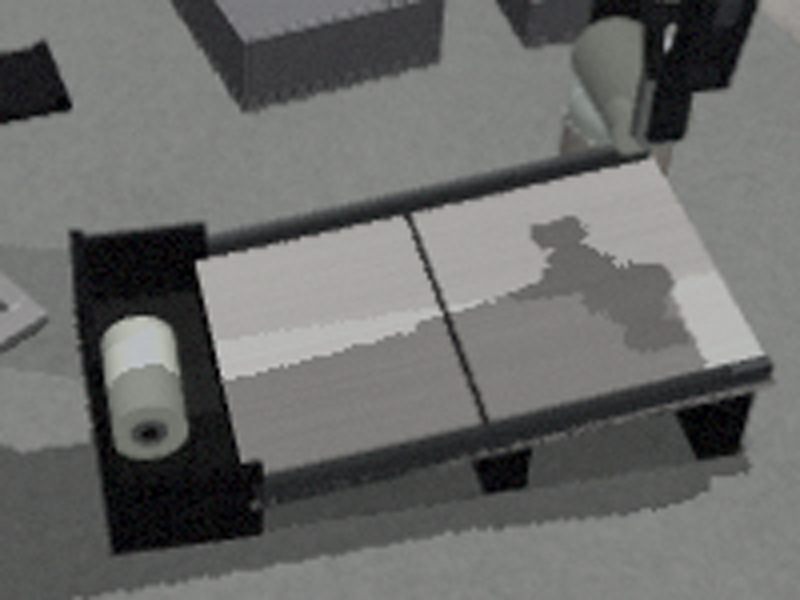

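>>> send_rows(
  plan=[
    [0, 0, 0, -6, 0.4],
    [0, 0, 0, -6, 0.4],
    [3, 0, 0.2, 0, 0.4],
    [4.8, 0, 0.3, 0, 0.4],
    [4.8, 0, 0.3, 0, 0.4],
    [4.8, 0, 0.3, 0, 0.4],
    [4.8, 0, 0.3, 0, 0.4],
    [4.8, 1.6, 0.4, 0, 0.4],
    [3.2, 2, 0.2, 0, 0.4],
    [1.5, 2, 0.1, 0, 0.4],
    [0, 0, 0, 0, 0.4],
    [0, 0, 0, 0, 0.4],
  ],
)

```text
clock: 23.68
tcp_pos: [0.6563, 0.1762, 0.1209]
orientation: [-1.179, -1.257, 1.259]
contact_force: [0.6, -1.1, -0.1]
grip_width: 0.0551
```

```bash
python3 go.py .655 .1791 .025 93.9; python3 pic.py top pics/top11.png 170 300 80 200; python3 pic.py side pics/side11.png 200 400 90 240
```

```text
t 23.68 p [0.6563 0.1762 0.1209] yaw 93.79 down [ 0.    -0.002 -1.   ] F [ 0.6 -1.1 -0.1] w 0.0551 tip 0.014
spin first -0.11 | shift now cm [0.32 9.59 0.11]
shift after spin cm [0.3  9.59 0.11]
```

View pics/side11.png

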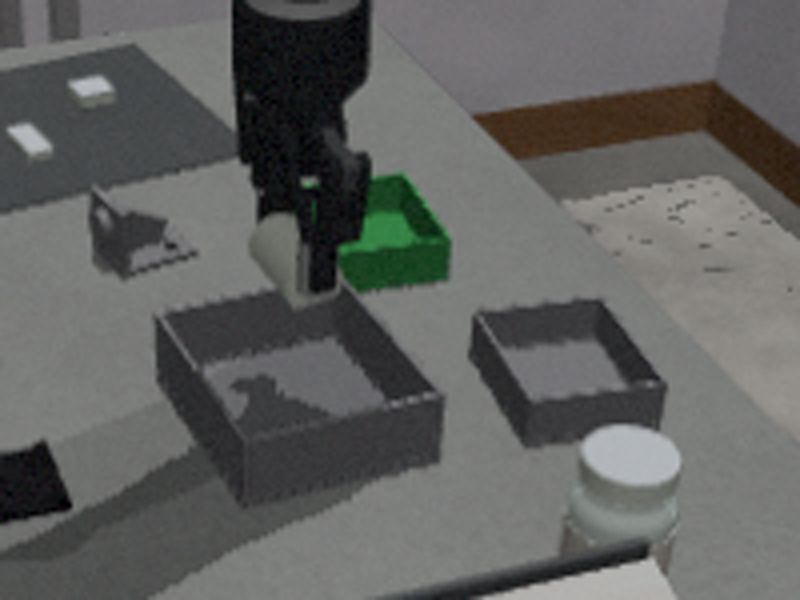

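View pics/top11.png

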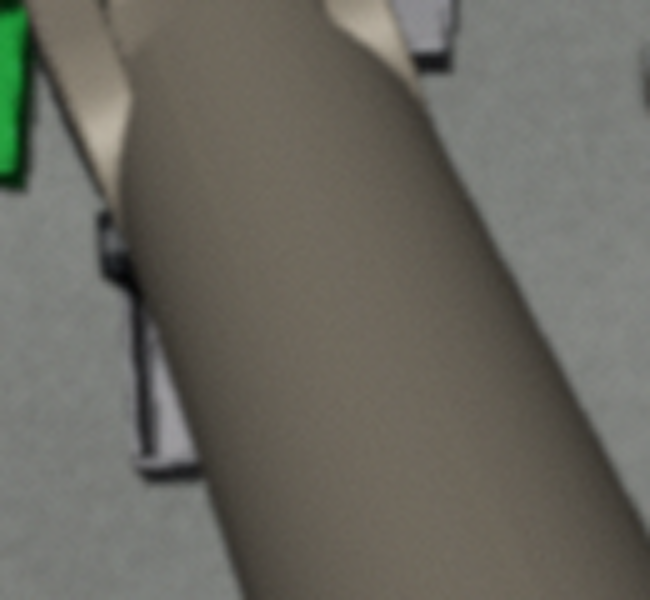

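>>> send_rows(
  plan=[
    [0.2, 2.5, 0.1, 0, 0.4],
    [0, 3, 0, 0, 0.4],
    [0, 2, 0, 0, 0.4],
    [0, 1.4, 0, 0, 0.4],
    [0, 0.6, 0, 0, 0.4],
    [0, 0, 0, 0, 0.4],
    [0, 0, 0, 0, 0.4],
    [0, 0, 0, 0, 0.4],
  ],
)

```text
clock: 24.78
tcp_pos: [0.6548, 0.1808, 0.0266]
orientation: [-1.177, -1.261, 1.259]
contact_force: [-0.3, -0.2, -0.0]
grip_width: 0.0551
```

```bash
python3 go.py .655 .1791 .023 93.9
```

```text
t 24.77 p [0.6548 0.1808 0.0266] yaw 93.94 down [ 0.001  0.    -1.   ] F [-0.3 -0.2 -0. ] w 0.0551 tip 0.014
spin first 0.04 | shift now cm [-0.18  0.36 -0.  ]
shift after spin cm [-0.18  0.36 -0.01]
```

>>> send_rows(
  plan=[
    [-0.2, 0.4, 0, 0, 0.4],
    [0, 0, 0, 0, 0.4],
    [0, 0, 0, 0, 0.85],
    [0, 0, 0, 0, 0.85],
    [0, 0, 0, 0, 0.85],
    [0, -1, 0, 0, 0.85],
    [0, -3, 0, 0, 0.85],
    [0, -4, 0, 0, 0.85],
    [0, -4, 0, 0, 0.85],
    [0, -4, 0, 0, 0.85],
    [0, 0, 0, 0, 0.85],
    [0, 0, 0, 0, 0.85],
  ],
)

```text
clock: 26.28
tcp_pos: [0.6541, 0.1786, 0.1818]
orientation: [-1.176, -1.259, 1.26]
contact_force: [0.9, -0.8, -0.2]
grip_width: 0.0725
```

```bash
python3 go.py; python3 pic.py side pics/side12.png 0 512 0 384
```

```text
t 26.27 p [0.6541 0.1786 0.1818] yaw 93.94 down [-0. -0. -1.] F [ 0.9 -0.8 -0.2] w 0.0725 tip 0.014
```

View pics/side12.png

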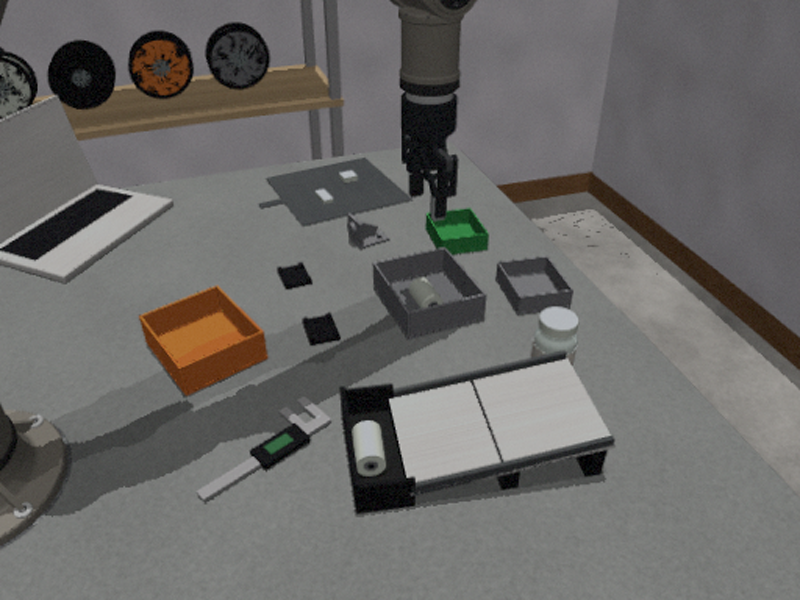

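The flat roller is in the grey bin at (422,293) and the round one is in the trough at (368,447). The bystanders look undisturbed and the gripper is clear. I'm letting things settle, then handing in.

>>> send_rows(
  plan=[
    [0, 0, 0, 0, 0.85],
    [0, 0, 0, 0, 0.85],
    [0, 0, 0, 0, 0.85],
    [0, 0, 0, 0, 0.85],
  ],
)

```text
clock: 26.82
tcp_pos: [0.6544, 0.1786, 0.1816]
orientation: [-1.176, -1.259, 1.26]
contact_force: [-0.2, -0.7, -0.3]
grip_width: 0.0726
```

```bash
python3 - <<'E'
from bench import r
print(r.hand_in())
E
```

```text
the job is handed in; nothing more can be done
None
```

Both rollers were roll-tested and sorted, and the job was handed in at about 27 s.

- **Round roller:** the one from the cradle farther to the robot's left. I held it by its ends and let go in the ramp's upper half. It rolled past the mid-line and into the catch trough by itself.
- **Flat roller:** the one from the other cradle. I let go of it at the same spot and it stayed put on its own for about 3 s. I then took it off and released it a few millimetres above the floor of the larger grey bin.

The last side picture, taken 0.5 s before hand-in, shows the round roller in the trough and the flat one in the grey bin. The gripper is about 18 cm up, clear of everything. The caliper, jar and bracket look unmoved by eye; I did not measure them.

- **Contact reading:** the force sensor read 6.5 N while I gripped the second roller in its cradle, probably fingertips or roller pressing on the cradle floor. That is well under the 40 N limit.
- **Height readings:** measured heights ran up to about 4 mm off the commanded ones after descents, so I corrected in small steps before each release.

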